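# Deburr the bore of the bright flange

### The arm

A 7-joint arm with a two-finger parallel gripper is mounted at the origin on the work surface. World frame = base frame: x ahead of the robot, y to its left, z up, the work surface at z = 0. Lengths are in m, angles in rad, forces in N, time in s.
With the tool pointing down it reaches from about 0.4 to 0.85 m from the base axis. Payload 10.4 kg.
Tool frame: the origin (TCP) lies on the centre line of the jaws, within the pads' length; the fingertips stand 22 mm ahead of it and the grasp point (between the pads) lies 3 mm ahead of it; x points along the fingers, y is the direction in which the jaws open and shut, and the axes are right-handed (so a half turn about x gives the same grasp; the last joint's range is limited). The gripper opens to 87 mm and grips with 3 to 60 N. Pads are 19 mm wide; open, the fingers measure 117 mm over their backs; the gripper's body (75 mm by 190 mm) begins 51 mm behind the grasp point.
Start: joints at [-1.36, 0.332, -0.065, 1.46, 0.022, 1.35, -0.088], TCP at [0.145, 0.608, 0.245] pointing down, gripper open.
Joint ranges: [-2.6, 2.6], [-0.5, 2.12], [-1.47, 1.34], [0.16, 2.42], [-1.27, 4.41], [0.06, 2.06], [-2.6, 2.6]. Speed limits (rad/s): [2.22, 2.22, 2.79, 2.79, 3.14, 3.14, 3.14].

### API

Orientations are given as a unit quaternion [x, y, z, w].
In Python, from bench import * gives the robot as it stands.
- The arm moves only by the tool arm_command, never from a script. Its argument "targets" is one flat list of numbers, 7 for each row, row after row: the turn, a rotation vector about the tool's x, y, z in units of 45 degrees (1.0 is 45 degrees), then the shift along the tool's x, y, z in units of 25 mm (1.0 is 25 mm), then the opening, from 0 (shut) to 1 (fully open). In form: [wx, wy, wz, tx, ty, tz, fingers, wx, wy, wz, tx, ty, tz, fingers, ...]. A call has 1 to 12 rows; each row shifts and turns the pose as measured when the row begins, along the tool's axes as they then stand; what a row does not reach is not made up. A row lasts 1/12 s, in which the tool goes at most 41.7 mm and 7.16 degrees, less where a joint would pass 70% of its speed; a pose out of reach is approached as far as the arm can. A call with a number of a shift or a turn outside -1 to 1 is refused whole. A call with a gripper value outside its range is refused whole. The fingers move at their own pace and stop on an object; "newtons" is the grip in N (left out, the last holds). Time passes only in rows, so rows that do not move let the fingers close. It gives the time, the measured TCP pose, the force and the opening at its end, in the units of the state.
- read_state(): the state, without advancing time (a new reading comes with each control period).
- camera(name): name is "side" or "top"; returns the picture (384x512x3 uint8, red, green, blue); there is no depth.
- calibration(name): a dict with "camera_matrix" (3x3 intrinsics, pixels), "R" (3x3) and "t" (3): a world point X has camera coordinates R X + t. Camera axes: x right, y down, z forward; pixel columns grow to the right and rows downward; lengths in m; the calibration is good to about 2 mm. A picture is of the moment at which its call begins. calibration takes no time and is no camera call.
- close_job(): hands the job in, once; it reports no verdict.
The state is a dict: "time": time; "joint_positions": joint angles; "joint_vel": joint speeds; "joint_torque": joint torques, N m; "ee_pos": TCP position; "eef_rot": TCP orientation; "ft_force": force on the tool from outside, world axes, zero at the start; "torque": the same for the moment, N m; "width": finger opening in m.
Only numpy, scipy, OpenCV 4.12 (cv2) and the standard library are available. Lean on these libraries where they do the work, as an engineer would, in place of code of your own. Each camera call takes 0.05 s, during which the arm holds its last target.

### The job

Take the yellow-handled deburring tool out of its red pot and run its flat round blade all the way round the bore edge of the bright aluminium flange: set it down on the edge at the red paint mark, go counter-clockwise seen from above, and come back to the mark, keeping the blade lying across the edge with its spring partly pressed in. Then stand the tool back upright in its pot and let go; leave the dark flange, the jar and the spanner alone.

Things in the scene. Friction and masses are not known exactly. Their poses are not given: they have to be found in the camera images.
- grip (a point): Middle of the loose deburring tool's round yellow handle (28 mm across, 64 mm tall, z axis up along it). Tool stands in the pot, blade down, about 0.2 kg; its yaw does not matter. With the spring relaxed, as when standing, this point is 108 mm above the blade's underside. The top of a black collar 42 mm across is 32 mm below it.
- blade_face (a point): Centre of the flat underside of the tool's blade, a round steel disc 40 mm across and 6 mm thick on the tool's axis at its lower end.
- blade (a joint): How far the spring-loaded blade is pushed up into the tool, m: 0 = fully out, 0.022 = bottomed. 2.4 N starts it, plus 0.15 N per mm (3.9 N at 10 mm, mid-travel). The blade's underside comes nearer to the grip point by this amount.
- bore (a point): Bore centre at the top face of the bright aluminium flange, clamped level on a fixed round jig. Ring 150 mm outside, bore 90 mm (edge 45 mm from here), 24 mm thick, top 40 mm above the bench. z up; x points to the red mark, a flat 24 x 14 mm bar on the top face 50 to 74 mm from the centre. The blue jaws at the rim are lower than the top.
- dark_bore (a point): Centre of the bore at the top face of the bystander: a loose dark steel flange of the same size (150 mm outside, 90 mm bore, 24 mm thick) without a red mark, lying on the bench, 1.6 kg. Leave it alone.
- pot_floor (a point): Centre of the inner floor of the tool's pot, a red square open-topped box fixed to the bench: 82 mm square outside, 70 mm square inside, inner floor 6 mm above the bench, rim 45 mm above the bench. x and y axes along its walls.
- jar: Bystander: a loose amber jar with white lid, 60 mm across, 85 mm tall; origin at the centre of its underside.
- spanner: Bystander: a loose steel spanner about 180 mm long lying on the bench; origin under its middle, x along its length.
Not all that is in view belongs to the job. There is more than one size of the part that bears grip; the job needs the middle-sized.

How it is judged:
By the outcome, as a careful person would: the job done as asked, in the order asked, and still so for the second after the job is handed in, with the robot touching nothing.
It also fails if it takes over 58 s, if anything falls off the work surface, if the arm or the gripper's body presses on something with over 40 N, if the wrist force passes 120 N, or if a joint passes its speed limit or range.

## Working session

There is one attempt and no reset: what is moved stays moved. The work goes in short steps, Python scripts to look and compute and a tool call to move; the robot and the scene stay as the last step left them, time stands still between calls to the robot, and variables do not carry over. Pictures are saved under pics/ and viewed, and the job is handed in when it is done.

Besides the shell and the picture viewer there is one more tool, called after "Call:" as a command line: name --argument value ..., lists and objects as JSON in quotes. arm_command: Moves the arm, as the interface text tells. Shifts and turns lie within -1 to 1; 1 stands for 25 mm of shift or 45 degrees of turn. Its arguments: {"type":"object","properties":{"targets":{"type":"array","items":{"type":"number","minimum":-1,"maximum":1}},"newtons":{"type":"number"}},"required":["targets"]}

```bash
mkdir -p pics
python3 - <<'E'
from bench import *
import cv2
for n in("side","top"):
    cv2.imwrite(f"pics/{n}0.png",cv2.cvtColor(camera(n),cv2.COLOR_RGB2BGR))
    c=calibration(n);print(n,c)
print(read_state())
E
ls
```

```text
side {'camera_matrix': array([[354.69893166,   0.        , 256.95740827],
       [  0.        , 354.69893166, 182.6436165 ],
       [  0.        ,   0.        ,   1.        ]]), 'R': array([[ 0.74493929, -0.6670396 ,  0.01111873],
       [-0.48203663, -0.54970319, -0.68225149],
       [ 0.46120076,  0.50287631, -0.73103302]]), 't': array([-0.43181303,  0.35641259,  0.48939298])}
top {'camera_matrix': array([[470.44090117,   0.        , 261.2888673 ],
       [  0.        , 470.44090117, 197.70642864],
       [  0.        ,   0.        ,   1.        ]]), 'R': array([[ 0.00105809, -0.99974751,  0.02244555],
       [-0.98095013, -0.00539788, -0.19418474],
       [ 0.19425687, -0.0218125 , -0.98070815]]), 't': array([-0.01959368,  0.58819538,  1.02759052])}
{'time': 0.1, 'joint_positions': array([-1.35958836,  0.33280333, -0.06465407,  1.46082816,  0.02161218,
        1.34988064, -0.08848817]), 'joint_vel': array([-0.00033458, -0.00181447, -0.00100543, -0.00217625,  0.00067187,
        0.00091292,  0.00060094]), 'joint_torque': array([ 9.50958129e-04, -6.24546719e+01,  2.41361931e-02, -3.90717745e+01,
       -6.15681591e-02,  3.64915095e-02,  1.38707469e-05]), 'ee_pos': array([0.1447643 , 0.60769614, 0.24385063]), 'eef_rot': array([ 0.0820468 ,  0.70230202, -0.08291129,  0.70225772]), 'ft_force': array([ 0.74693924, -0.00105798,  0.7757827 ]), 'torque': array([ 0.02124894,  0.00410422, -0.03129046]), 'width': 0.08744056279098522}
pics
```

View pics/side0.png

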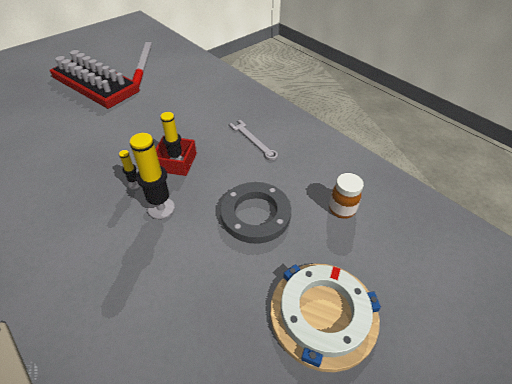

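View pics/top0.png

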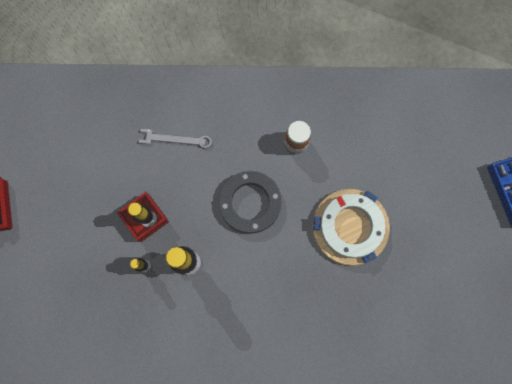

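```bash
cat > h.py <<'E'
from bench import *
import cv2, numpy as np
def proj(n,X):
    c=calibration(n);p=c['camera_matrix']@(c['R']@np.asarray(X,float)+c['t']);return p[:2]/p[2]
def ray(n,uv):
    c=calibration(n);d=c['R'].T@np.linalg.inv(c['camera_matrix'])@np.array([uv[0],uv[1],1.]);return -c['R'].T@c['t'],d
def plane(n,uv,z):
    o,d=ray(n,uv);return o+d*(z-o[2])/d[2]
def tri(a,b):
    A=[];B=[]
    for n,uv in(("side",a),("top",b)):
        o,d=ray(n,uv);d/=np.linalg.norm(d);P=np.eye(3)-np.outer(d,d);A.append(P);B.append(P@o)
    X=np.linalg.lstsq(np.vstack(A),np.hstack(B),rcond=None)[0];return X
E
python3 - <<'E'
from h import *
s=cv2.imread('pics/side0.png');t=cv2.imread('pics/top0.png')
def z(im,x0,y0,w,h,k):return cv2.resize(im[y0:y0+h,x0:x0+w],None,fx=k,fy=k,interpolation=cv2.INTER_CUBIC)
a=z(t,110,180,100,100,4);b=z(s,110,100,100,100,4)
cv2.imwrite('pics/z1.png',np.hstack([a,b]))
a=z(t,300,175,100,100,4);b=z(s,265,250,125,125,3.2)
cv2.imwrite('pics/z2.png',np.hstack([a,b]))
E
```

```text
(no output)
```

View pics/z1.png

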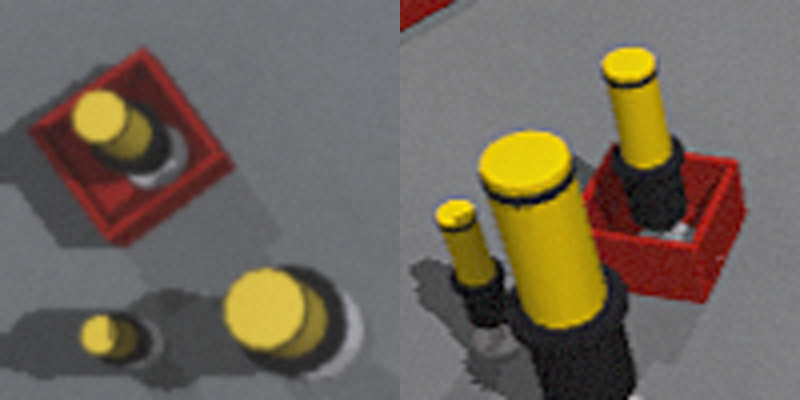

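View pics/z2.png

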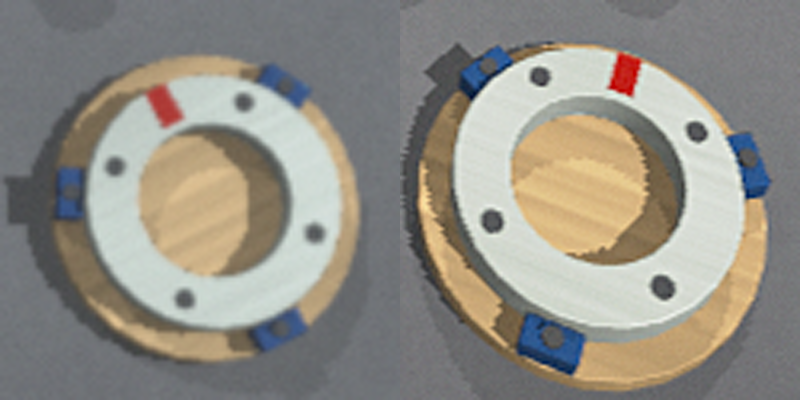

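```bash
cat > m.py <<'E'
from h import *
def circ(P):
    A=np.c_[2*P,np.ones(len(P))];b=(P**2).sum(1);s=np.linalg.lstsq(A,b,rcond=None)[0];return s[:2],np.sqrt(s[2]+s[:2]@s[:2])
def rob(P):
    P=P.copy()
    for _ in range(8):
        c,r=circ(P);e=np.abs(np.linalg.norm(P-c,axis=1)-r);P=P[e<max(0.0012,2*e.std())] if (e>0.0012).any() else P
    return c,r,len(P)
im={n:cv2.imread(f'pics/{n}0.png') for n in('side','top')}
for n in im:
    hsv=cv2.cvtColor(im[n],cv2.COLOR_BGR2HSV);H,S,V=cv2.split(hsv)
    w=((V>175)&(S<45)).astype(np.uint8)
    red=(((H<8)|(H>172))&(S>120)&(V>60)).astype(np.uint8)
    B=w.copy()
    cs,hi=cv2.findContours(w,cv2.RETR_CCOMP,cv2.CHAIN_APPROX_NONE)
    i=max(range(len(cs)),key=lambda i:cv2.contourArea(cs[i]))
    f=lambda c:np.array([plane(n,p,0.04)[:2] for p in c[:,0,:]])
    print(n,'outer',rob(f(cs[i])))
    ins=[c for k,c in enumerate(cs) if hi[0][k][3]==i]; c=max(ins,key=cv2.contourArea)
    print(n,'bore',rob(f(c)))
    k,l,st,ce=cv2.connectedComponentsWithStats(red)
    for j in range(1,k):
        if st[j,4]>20: print(n,'red',st[j],ce[j],plane(n,ce[j],0.04)[:2])
    yel=((H>20)&(H<35)&(S>150)&(V>80)).astype(np.uint8)
    k,l,st,ce=cv2.connectedComponentsWithStats(yel)
    for j in range(1,k):
        if st[j,4]>20: print(n,'yel',st[j],ce[j])
E
python3 m.py
```

```text
side outer (array([0.87643429, 1.00378661]), np.float64(0.41124111648925316), 11)
side bore (array([1.25613446, 0.67086182]), np.float64(0.04295309883859204), 3)
side red [  50   69   93   40 1025] [102.28390244  88.64682927] [0.53693162 0.61922185]
side red [156 138  41  38 865] [177.19884393 157.10404624] [0.53922279 0.23415349]
side red [330 266  11  14  90] [335.         272.51111111] [ 0.58342679 -0.20213736]
side yel [161 112  17  30 345] [169.15362319 126.73043478]
side yel [130 133  23  16 296] [141.04054054 140.54054054]
side yel [133 145  29  37 679] [148.09720177 164.42709867]
side yel [119 150  15  21 179] [126.06145251 160.44134078]
top outer (array([ 0.52928285, -0.23287842]), np.float64(0.07277261418809726), 159)
top bore (array([ 0.52957763, -0.23291949]), np.float64(0.046235249776329146), 108)
top red [  0 178  12  52 460] [  4.47826087 205.74347826] [0.56961316 0.57514786]
top red [118 192  50  49 795] [142.70062893 218.57735849] [0.54108929 0.25617416]
top red [337 196   8  10  46] [340.36956522 200.63043478] [ 0.58581149 -0.20414823]
top yel [128 203  19  16 197] [136.9035533  210.18781726]
top yel [166 247  25  22 379] [177.72559367 257.56200528]
top yel [131 259   9  10  64] [134.625    263.359375]
```

```bash
sed -i 's/    w=((V>175)&(S<45)).astype(np.uint8)/&\n    if n=="side": w[:250]=0;w[:,:265]=0/' m.py; python3 m.py|grep -E "side (outer|bore)"
python3 - <<'E'
from h import *
z=lambda u,v,x0=110,y0=180,k=4:((u+.5)/k-.5+x0,(v+.5)/k-.5+y0)
C=np.array([plane('top',z(*p),0.045)[:2] for p in [(145,48),(232,162),(122,246),(30,130)]])
print('pot rim top',C,C.mean(0),np.linalg.norm(C-np.roll(C,1,0),axis=1))
S=[plane('side',z(u-400,v,110,100),0.045)[:2] for u,v in [(740,160),(700,245)]]
print('pot side',S)
for nm,a,b in [('mid',(630,64),(99,116)),('big',(526,160),(265,308)),('small',(456,212),(99,336))]:
    A=z(a[0]-400,a[1],110,100);B=z(*b);X=tri(A,B);print(nm,X,proj('side',X)-A,proj('top',X)-B)
    for h in(.146,.15,.155):print(h,plane('side',A,h)[:2],plane('top',B,h)[:2])
E
```

```text
side outer (array([ 0.52665959, -0.23060643]), np.float64(0.07369022494929629), 239)
side bore (array([ 0.52682905, -0.23067291]), np.float64(0.045933331210994875), 152)
pot rim top [[0.60376345 0.25082321]
 [0.53698763 0.19774902]
 [0.48836375 0.25827455]
 [0.55509768 0.31440105]] [0.54605313 0.25531196] [0.0800656  0.08529877 0.07763775 0.08719863]
pot side [array([0.60300501, 0.25400357]), array([0.54258397, 0.20726951])]
mid [0.54491361 0.25036272 0.14643553] [ 0.51829362 -0.12686701] [-0.22431578  0.49167835]
0.146 [0.54409881 0.25125867] [0.54603487 0.25006045]
0.15 [0.54169453 0.24612973] [0.54534402 0.24906064]
0.155 [0.53868917 0.23971855] [0.54448046 0.24781088]
big [0.44123121 0.15185328 0.19963047] [ 0.7730033  -0.20051799] [-0.24471482  0.66268882]
0.146 [0.46267861 0.21703112] [0.44629793 0.15987764]
0.15 [0.46098274 0.21219998] [0.44601567 0.15924727]
0.155 [0.45886291 0.20616106] [0.44566283 0.15845931]
small [0.43324828 0.25461547 0.10353279] [ 0.47757346 -0.12818418] [-0.15371421  0.44361588]
0.146 [0.41839756 0.2047485 ] [0.43182146 0.24398834]
0.15 [0.41708698 0.20002423] [0.43159849 0.2430134 ]
0.155 [0.41544875 0.1941189 ] [0.43131979 0.24179474]
```

```bash
cat >> h.py <<'E'
from scipy.spatial.transform import Rotation as Ro
def go(p,yaw=None,q=None):
    """remaining: shift in tool frame (units 25mm), turn (units 45deg) to TCP p, tool x down, jaw y at yaw"""
    s=read_state();R=Ro.from_quat(s['eef_rot'])
    y=R.as_matrix()[:,1]
    cy=np.arctan2(y[1],y[0])
    if yaw is None: yaw=cy
    X=np.array([0,0,-1.]);Y=np.array([np.cos(yaw),np.sin(yaw),0]);D=np.c_[X,Y,np.cross(X,Y)]
    rv=(R.inv()*Ro.from_matrix(D)).as_rotvec()/(np.pi/4)
    t=R.inv().apply(np.array(p)-s['ee_pos'])/0.025
    print('t',round(s['time'],2),'pos',s['ee_pos'].round(4),'jawyaw',np.degrees(cy).round(2),'F',s['ft_force'].round(2),'w',round(s['width'],4))
    print('turn',rv.round(3),'shift',t.round(3))
E
python3 -c "
from h import *
for y in (133,-47):go([.545,.25,.22],np.radians(y))
R=Ro.from_quat(read_state()['eef_rot']).as_matrix();print(R.round(3))"
```

```text
t 0.1 pos [0.1448 0.6077 0.2439] jawyaw 76.6 F [ 0.75 -0.    0.78] w 0.0874
turn [-1.253e+00 -1.000e-03  1.000e-03] shift [  0.968 -10.208  18.889]
t 0.1 pos [0.1448 0.6077 0.2439] jawyaw 76.6 F [ 0.75 -0.    0.78] w 0.0874
turn [2.747e+00 2.000e-03 1.000e-03] shift [  0.968 -10.208  18.889]
[[-0.     0.232  0.973]
 [-0.001  0.973 -0.232]
 [-1.    -0.001  0.   ]]
```

```bash
cat >> h.py <<'E'
def rows(pts,yaw=None,f=1.0,n=12,turnmax=0.155):
    """per-row tool shifts through world points, with tool turning gradually to yaw; prints rows"""
    s=read_state();R=Ro.from_quat(s['eef_rot']);p=s['ee_pos'].copy()
    for q in pts[:n]:
        y=R.as_matrix()[:,1];cy=np.arctan2(y[1],y[0]);yw=cy if yaw is None else yaw
        X=np.array([0,0,-1.]);Y=np.array([np.cos(yw),np.sin(yw),0]);D=np.c_[X,Y,np.cross(X,Y)]
        rv=(R.inv()*Ro.from_matrix(D)).as_rotvec()/(np.pi/4)
        m=np.linalg.norm(rv)
        if m>turnmax: rv*=turnmax/m
        t=R.inv().apply(np.array(q)-p)/0.025
        print(', '.join(f'{v:.2f}' if abs(v)>=.005 else '0' for v in [*rv,*t,f])+',')
        R=R*Ro.from_rotvec(rv*np.pi/4);p=np.array(q)
def line(b,step=.024):
    a=read_state()['ee_pos'];b=np.array(b);n=int(np.ceil(np.linalg.norm(b-a)/step));return [a+(b-a)*k/n for k in range(1,n+1)]
E
python3 -c "
from h import *
rows(line([.545,.25,.22]),np.radians(-20))"
```

```text
0.15, 0, 0, 0.04, -0.44, 0.82, 1.00,
0.15, 0, 0, 0.04, -0.34, 0.87, 1.00,
0.15, 0, 0, 0.04, -0.23, 0.90, 1.00,
0.15, 0, 0, 0.04, -0.12, 0.93, 1.00,
0.15, 0, 0, 0.04, -0.01, 0.93, 1.00,
0.15, 0, 0, 0.04, 0.11, 0.93, 1.00,
0.15, 0, 0, 0.04, 0.22, 0.91, 1.00,
0.15, 0, 0, 0.04, 0.33, 0.87, 1.00,
0.15, 0, 0, 0.04, 0.43, 0.83, 1.00,
0.15, 0, 0, 0.04, 0.53, 0.77, 1.00,
0.15, 0, 0, 0.04, 0.62, 0.70, 1.00,
0.15, 0, 0, 0.04, 0.70, 0.62, 1.00,
```

Call:
arm_command --targets '[0.15, 0, 0, 0.04, -0.44, 0.82, 1, 0.15, 0, 0, 0.04, -0.34, 0.87, 1, 0.15, 0, 0, 0.04, -0.23, 0.9, 1, 0.15, 0, 0, 0.04, -0.12, 0.93, 1, 0.15, 0, 0, 0.04, -0.01, 0.93, 1, 0.15, 0, 0, 0.04, 0.11, 0.93, 1, 0.15, 0, 0, 0.04, 0.22, 0.91, 1, 0.15, 0, 0, 0.04, 0.33, 0.87, 1, 0.15, 0, 0, 0.04, 0.43, 0.83, 1, 0.15, 0, 0, 0.04, 0.53, 0.77, 1, 0.15, 0, 0, 0.04, 0.62, 0.7, 1, 0.15, 0, 0, 0.04, 0.7, 0.62, 1]'

```text
time: 1.1
ee_pos: [0.3554, 0.4142, 0.2257]
eef_rot: [-0.527, -0.466, 0.535, -0.467]
ft_force: [-0.0, 0.9, -0.1]
width: 0.0873
```

```bash
python3 -c "
from h import *
go([.545,.25,.22],np.radians(-20))
rows(line([.545,.25,.20]),np.radians(-20))"
```

```text
t 1.1 pos [0.3554 0.4142 0.2257] jawyaw -7.42 F [-0.02  0.88 -0.15] w 0.0873
turn [0.28  0.012 0.007] shift [0.226 8.369 5.531]
0.15, 0.01, 0, 0.09, 0.76, 0.50, 1.00,
0.12, 0.01, 0, 0.09, 0.82, 0.41, 1.00,
0, 0, 0, 0.09, 0.85, 0.33, 1.00,
0, 0, 0, 0.09, 0.85, 0.33, 1.00,
0, 0, 0, 0.09, 0.85, 0.33, 1.00,
0, 0, 0, 0.09, 0.85, 0.33, 1.00,
0, 0, 0, 0.09, 0.85, 0.33, 1.00,
0, 0, 0, 0.09, 0.85, 0.33, 1.00,
0, 0, 0, 0.09, 0.85, 0.33, 1.00,
0, 0, 0, 0.09, 0.85, 0.33, 1.00,
0, 0, 0, 0.09, 0.85, 0.33, 1.00,
```

Call:
arm_command --targets '[0.15, 0.01, 0, 0.05, 0.76, 0.5, 1, 0.12, 0.01, 0, 0.05, 0.82, 0.41, 1, 0, 0, 0, 0.05, 0.85, 0.33, 1, 0, 0, 0, 0.05, 0.85, 0.33, 1, 0, 0, 0, 0.05, 0.85, 0.33, 1, 0, 0, 0, 0.05, 0.85, 0.33, 1, 0, 0, 0, 0.05, 0.85, 0.33, 1, 0, 0, 0, 0.05, 0.85, 0.33, 1, 0, 0, 0, 0.05, 0.85, 0.33, 1, 0, 0, 0, 0.05, 0.85, 0.33, 1, 0, 0, 0, 0, 0.5, 0.2, 1, 0, 0, 0, 0, 0, 0, 1]'

```text
time: 2.1
ee_pos: [0.5445, 0.2376, 0.2071]
eef_rot: [-0.581, -0.402, 0.585, -0.398]
ft_force: [-0.7, 0.7, -0.3]
width: 0.087
```

```bash
python3 -c "
from h import *
go([.545,.25,.20],np.radians(-20))
rows(line([.545,.25,.20]),np.radians(-20))
cv2.imwrite('pics/top1.png',cv2.cvtColor(camera('top'),cv2.COLOR_RGB2BGR))
"
```

```text
t 2.1 pos [0.5445 0.2376 0.2071] jawyaw -21.1 F [-0.66  0.65 -0.32] w 0.087
turn [-0.024  0.002  0.009] shift [ 0.283 -0.158 -0.468]
-0.02, 0, 0.01, 0.28, -0.16, -0.47, 1.00,
```

Call:
arm_command --targets '[-0.02, 0, 0.01, 0.2, -0.16, -0.47, 1, 0, 0, 0, 0, 0, 0, 1, 0, 0, 0, 0, 0, 0, 1]'

```text
time: 2.4
ee_pos: [0.5418, 0.2552, 0.201]
eef_rot: [-0.578, -0.406, 0.579, -0.406]
ft_force: [-0.1, -0.2, -0.4]
width: 0.0869
```

```bash
python3 -c "
from h import *
go([.545,.25,.117],np.radians(-21))
cv2.imwrite('pics/side1.png',cv2.cvtColor(camera('side'),cv2.COLOR_RGB2BGR))
"
```

```text
t 2.4 pos [0.5418 0.2552 0.201 ] jawyaw -19.89 F [-0.11 -0.21 -0.41] w 0.0869
turn [0.025 0.002 0.001] shift [3.358 0.195 0.149]
```

View pics/side1.png

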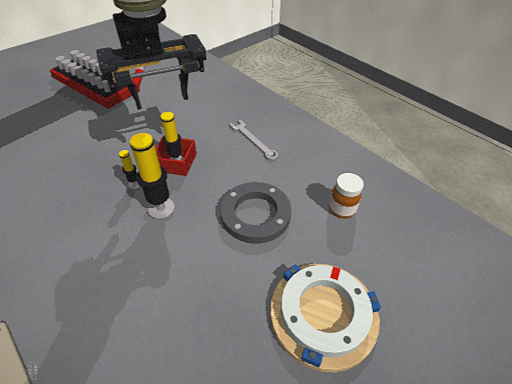

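```bash
python3 -c "
from h import *
s=read_state();p=s['ee_pos'];R=Ro.from_quat(s['eef_rot']).as_matrix();print(p)
for d in(-.0435,0,.0435):
  q=p+R[:,0]*.022+R[:,1]*d;print(proj('side',q),proj('top',q))
"
```

```text
[0.54128526 0.25606771 0.20070621]
[140.73377889 106.58187823] [118.79440646 228.23691026]
[161.9525321  102.20758253] [127.35271697 208.17658046]
[182.51828547  97.96790427] [135.76209237 188.46534844]
```

View pics/top1.png

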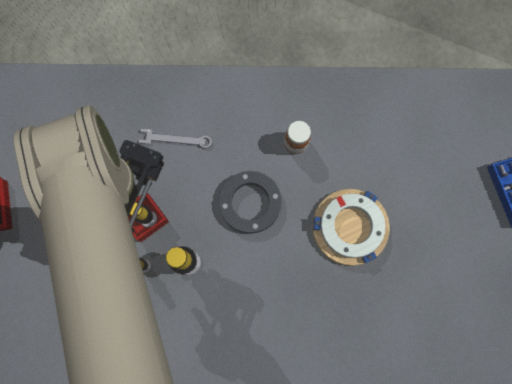

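Call:
arm_command --targets '[0, 0, 0, 0.3, 0.2, 0.15, 1, 0, 0, 0, 0.5, 0, 0, 1, 0, 0, 0, 0.5, 0, 0, 1, 0, 0, 0, 0.3, 0, 0, 1, 0, 0, 0, 0, 0, 0, 1]'

```text
time: 2.87
ee_pos: [0.5432, 0.2524, 0.1566]
eef_rot: [-0.577, -0.408, 0.578, -0.407]
ft_force: [-0.3, -0.1, 0.0]
width: 0.0871
```

```bash
python3 -c "
from h import *
go([.545,.25,.117],np.radians(-20))"
```

```text
t 2.87 pos [0.5432 0.2524 0.1566] jawyaw -19.59 F [-0.26 -0.14  0.02] w 0.0871
turn [0.009 0.001 0.003] shift [1.585 0.104 0.065]
```

Call:
arm_command --targets '[0, 0, 0, 0.4, 0.1, 0.06, 1, 0, 0, 0, 0.5, 0, 0, 1, 0, 0, 0, 0.5, 0, 0, 1, 0, 0, 0, 0.1, 0, 0, 1, 0, 0, 0, 0, 0, 0, 1]'

```text
time: 3.28
ee_pos: [0.545, 0.2492, 0.1147]
eef_rot: [-0.577, -0.408, 0.579, -0.407]
ft_force: [1.2, 0.1, 0.1]
width: 0.0874
```

```bash
python3 -c "
from h import *
go([.545,.25,.117],np.radians(-20))
s=read_state();p=s['ee_pos'];R=Ro.from_quat(s['eef_rot']).as_matrix()
im=cv2.cvtColor(camera('side'),cv2.COLOR_RGB2BGR)
cv2.imwrite('pics/side2.png',cv2.resize(im[60:210,80:280],None,fx=4,fy=4,interpolation=cv2.INTER_CUBIC))"
```

```text
t 3.28 pos [0.545  0.2492 0.1147] jawyaw -19.64 F [1.24 0.05 0.13] w 0.0874
turn [0.008 0.002 0.004] shift [-0.092 -0.011 -0.029]
```

View pics/side2.png

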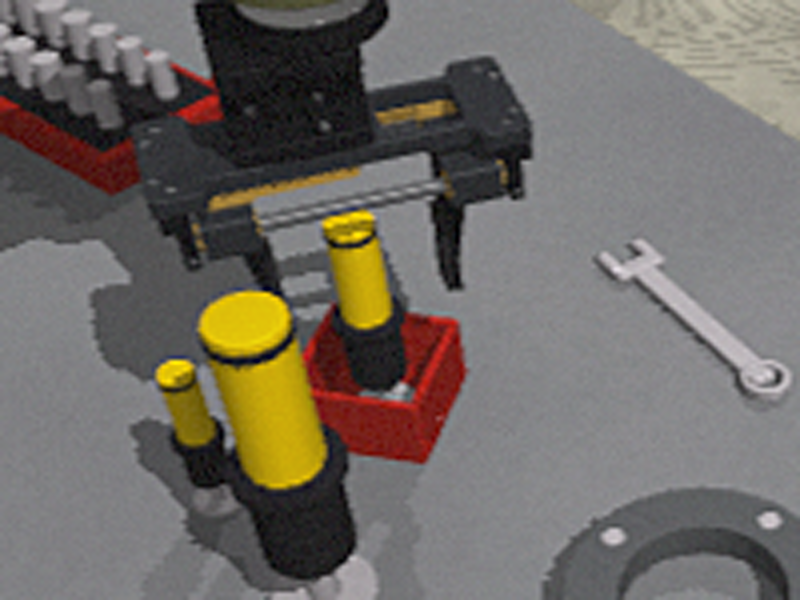

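Call:
arm_command --targets '[0, 0, 0, -0.1, 0, 0, 0.5, 0, 0, 0, 0, 0, 0, 0, 0, 0, 0, 0, 0, 0, 0, 0, 0, 0, 0, 0, 0, 0, 0, 0, 0, 0, 0, 0, 0, 0, 0, 0, 0, 0, 0, 0]' --newtons 40

```text
time: 3.83
ee_pos: [0.5463, 0.2498, 0.1203]
eef_rot: [0.578, 0.408, -0.577, 0.407]
ft_force: [-0.7, 0.7, 0.8]
width: 0.055
```

```bash
python3 -c "
from h import *
go([.545,.25,.20],np.radians(-20))"
```

```text
t 3.83 pos [0.5463 0.2498 0.1203] jawyaw -19.64 F [-0.66  0.66  0.76] w 0.055
turn [ 0.008 -0.003  0.001] shift [-3.19  -0.054  0.006]
```

Call:
arm_command --targets '[0, 0, 0, 0.1, 0, 0, 0, 0, 0, 0, 0, 0, 0, 0, 0, 0, 0, 0, 0, 0, 0, 0, 0, 0, 0, 0, 0, 0, 0, 0, 0, 0, 0, 0, 0, 0, 0, 0, 0, 0, 0, 0]' --newtons 40

```text
time: 4.33
ee_pos: [0.5463, 0.25, 0.1176]
eef_rot: [0.578, 0.408, -0.577, 0.407]
ft_force: [-0.2, -0.3, -0.2]
width: 0.0268
```

```bash
python3 -c "
from h import *
go([.545,.25,.20],np.radians(-20))"
```

```text
t 4.33 pos [0.5463 0.25   0.1176] jawyaw -19.63 F [-0.25 -0.3  -0.21] w 0.0268
turn [ 0.008 -0.003  0.001] shift [-3.295 -0.051  0.01 ]
```

Call:
arm_command --targets '[0, 0, 0, 0, 0, 0, 0, 0, 0, 0, -0.2, 0, 0, 0, 0, 0, 0, -0.5, 0, 0, 0, 0, 0, 0, -0.8, 0, 0, 0, 0, 0, 0, -0.8, 0, 0, 0, 0, 0, 0, -0.7, 0, 0, 0, 0, 0, 0, -0.3, 0, 0, 0, 0, 0, 0, 0, 0, 0, 0]'

```text
time: 5.0
ee_pos: [0.5453, 0.2488, 0.2065]
eef_rot: [-0.578, -0.408, 0.579, -0.407]
ft_force: [0.2, -0.1, -2.1]
width: 0.0272
```

```bash
python3 -c "
from h import *
go([.545,.25,.20],np.radians(-20))
for n in('side','top'):
  im=cv2.cvtColor(camera(n),cv2.COLOR_RGB2BGR)
  cv2.imwrite(f'pics/{n}3.png',cv2.resize(im[30:230,60:260],None,fx=3,fy=3,interpolation=cv2.INTER_CUBIC))"
```

```text
t 5.0 pos [0.5453 0.2488 0.2065] jawyaw -19.67 F [ 0.19 -0.09 -2.05] w 0.0272
turn [0.007 0.    0.003] shift [ 0.258 -0.029 -0.041]
```

View pics/side3.png

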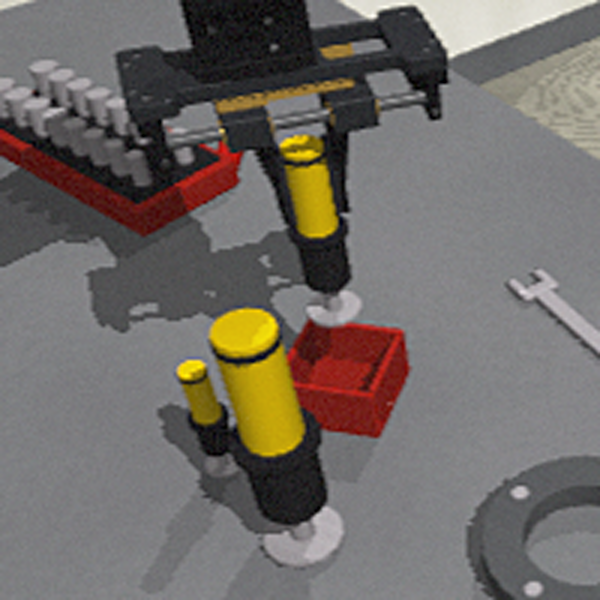

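View pics/top3.png

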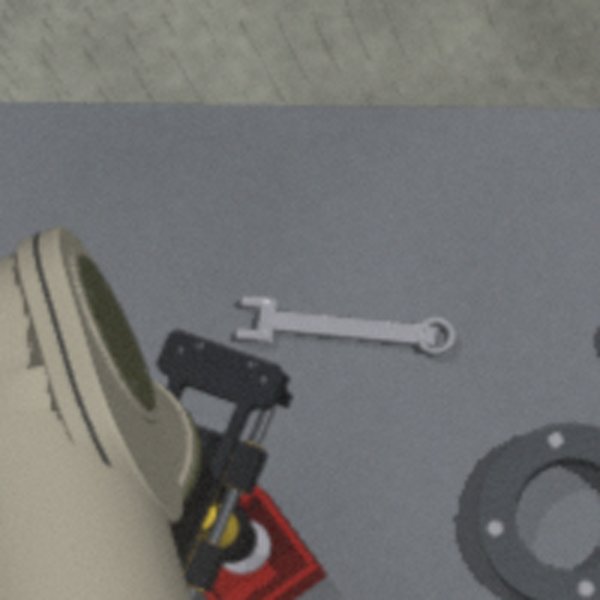

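```bash
python3 -c "
from h import *
p=read_state()['ee_pos'];print(p)
for dz in(-.1116,-.106,-.036,.0284):
  q=p+[0,0,dz];print(dz,(proj('side',q)-[60,30])*3,(proj('top',q)-[60,30])*3)
"
```

```text
[0.54474066 0.248567   0.20441313]
-0.1116 [336.39605956 316.36861779] [242.60191636 550.02974171]
-0.106 [335.16696076 310.51612702] [240.85038655 548.79161957]
-0.036 [318.65968163 231.91488023] [217.27032374 532.12333468]
0.0284 [301.32740433 149.38531282] [192.39839971 514.54185838]
```

```bash
python3 -c "
from h import *
go([.568,-.2114,.19],np.radians(-20))
rows(line([.568,-.2114,.19]),np.radians(-20),f=0)"
```

```text
t 5.1 pos [0.5447 0.2486 0.2044] jawyaw -19.67 F [-0.55 -0.34 -2.29] w 0.0274
turn [0.007 0.003 0.004] shift [ 0.587  7.071 17.011]
0.01, 0, 0, 0.03, 0.35, 0.85, 0,
0, 0, 0, 0.03, 0.36, 0.85, 0,
0, 0, 0, 0.03, 0.36, 0.85, 0,
0, 0, 0, 0.03, 0.36, 0.85, 0,
0, 0, 0, 0.03, 0.36, 0.85, 0,
0, 0, 0, 0.03, 0.36, 0.85, 0,
0, 0, 0, 0.03, 0.36, 0.85, 0,
0, 0, 0, 0.03, 0.36, 0.85, 0,
0, 0, 0, 0.03, 0.36, 0.85, 0,
0, 0, 0, 0.03, 0.36, 0.85, 0,
0, 0, 0, 0.03, 0.36, 0.85, 0,
0, 0, 0, 0.03, 0.36, 0.85, 0,
```

Call:
arm_command --targets '[0, 0, 0, 0, 0.12, 0.28, 0, 0, 0, 0, 0, 0.24, 0.56, 0, 0, 0, 0, 0, 0.36, 0.85, 0, 0, 0, 0, 0, 0.36, 0.85, 0, 0, 0, 0, 0, 0.36, 0.85, 0, 0, 0, 0, 0, 0.36, 0.85, 0, 0, 0, 0, 0, 0.36, 0.85, 0, 0, 0, 0, 0, 0.36, 0.85, 0, 0, 0, 0, 0, 0.36, 0.85, 0, 0, 0, 0, 0, 0.36, 0.85, 0, 0, 0, 0, 0, 0.36, 0.85, 0, 0, 0, 0, 0, 0.36, 0.85, 0]'

```text
time: 6.1
ee_pos: [0.5507, -0.027, 0.1929]
eef_rot: [-0.57, -0.41, 0.586, -0.405]
ft_force: [0.5, -0.0, -2.4]
width: 0.0276
```

```bash
python3 -c "
from h import *
go([.568,-.2114,.19],np.radians(-20))"
```

```text
t 6.1 pos [ 0.5507 -0.027   0.1929] jawyaw -19.64 F [ 0.51 -0.02 -2.35] w 0.0276
turn [0.008 0.02  0.024] shift [0.165 3.132 6.714]
```

Call:
arm_command --targets '[0, 0.01, 0.01, 0, 0.4, 0.85, 0, 0, 0.01, 0.01, 0, 0.4, 0.85, 0, 0, 0, 0, 0, 0.4, 0.85, 0, 0, 0, 0, 0, 0.4, 0.85, 0, 0, 0, 0, 0, 0.4, 0.85, 0, 0, 0, 0, 0, 0.4, 0.85, 0, 0, 0, 0, 0, 0.3, 0.5, 0, 0, 0, 0, 0, 0.1, 0.2, 0, 0, 0, 0, 0, 0, 0, 0, 0, 0, 0, 0, 0, 0, 0]'

```text
time: 6.93
ee_pos: [0.5527, -0.2149, 0.1849]
eef_rot: [-0.577, -0.404, 0.587, -0.399]
ft_force: [0.3, 0.3, -1.5]
width: 0.0273
```

```bash
python3 -c "
from h import *
go([.568,-.2114,.175],np.radians(-20))"
```

```text
t 6.93 pos [ 0.5527 -0.2149  0.1849] jawyaw -20.81 F [ 0.32  0.32 -1.49] w 0.0273
turn [-0.018  0.01   0.019] shift [ 0.386  0.53  -0.351]
```

Call:
arm_command --targets '[-0.02, 0.01, 0.02, 0.2, 0.5, -0.3, 0, 0, 0, 0, 0, 0, 0, 0, 0, 0, 0, 0, 0, 0, 0]'

```text
time: 7.18
ee_pos: [0.5677, -0.2095, 0.1786]
eef_rot: [0.579, 0.407, -0.577, 0.407]
ft_force: [0.3, -1.1, -1.6]
width: 0.027
```

```bash
python3 -c "
from h import *
go([.568,-.2114,.175],np.radians(-20))
for n in('side','top'):
  im=cv2.cvtColor(camera(n),cv2.COLOR_RGB2BGR)
  x,y=(250,180) if n=='side' else (270,130)
  cv2.imwrite(f'pics/{n}4.png',cv2.resize(im[y:y+200,x:x+200],None,fx=3,fy=3,interpolation=cv2.INTER_CUBIC))
p=read_state()['ee_pos'];print(p)
for dz in(-.1116,-.106,-.036,.0284):
  q=p+[0,0,dz];print(dz,(proj('side',q)-[250,180])*3,(proj('top',q)-[270,130])*3)
"
```

```text
t 7.18 pos [ 0.5677 -0.2095  0.1786] jawyaw -19.68 F [ 0.26 -1.13 -1.64] w 0.027
turn [ 0.007 -0.002 -0.   ] shift [0.143 0.039 0.069]
[ 0.56776338 -0.2090423   0.17859135]
-0.1116 [254.8798625  278.67452519] [224.87226835 228.50491938]
-0.106 [256.6069025  273.68827301] [226.32469212 227.20242008]
-0.036 [280.39663462 205.00335312] [245.82255798 209.71719487]
0.0284 [306.62907814 129.26591847] [266.27736165 191.37381046]
```

View pics/side4.png

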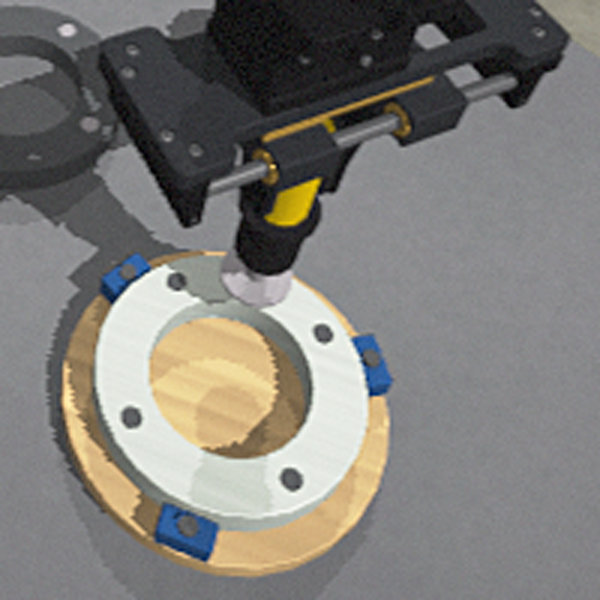

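View pics/top4.png

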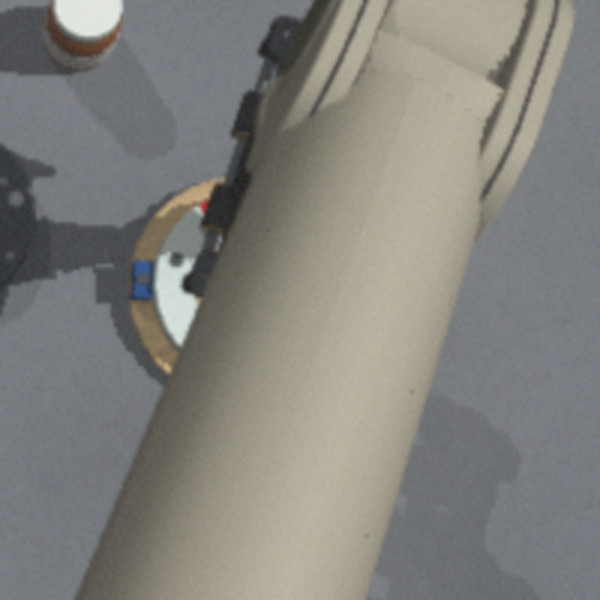

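Call:
arm_command --targets '[0.01, 0, 0, 0.2, 0.04, 0.07, 0, 0, 0, 0, 0.3, 0, 0, 0, 0, 0, 0, 0.2, 0, 0, 0, 0, 0, 0, 0, 0, 0, 0]'

```text
time: 7.62
ee_pos: [0.5683, -0.2099, 0.1596]
eef_rot: [0.58, 0.406, -0.579, 0.405]
ft_force: [0.2, -0.8, -1.1]
width: 0.0279
```

```bash
python3 -c "
from h import *
go([.5682,-.2114,.1416],np.radians(-20))"
```

```text
t 7.62 pos [ 0.5683 -0.2099  0.1596] jawyaw -20.04 F [ 0.24 -0.77 -1.05] w 0.0279
turn [-0.001 -0.003 -0.001] shift [0.719 0.017 0.061]
```

Call:
arm_command --targets '[0, 0, 0, 0.2, 0.02, 0.06, 0, 0, 0, 0, 0.2, 0, 0, 0, 0, 0, 0, 0.2, 0, 0, 0, 0, 0, 0, 0.1, 0, 0, 0, 0, 0, 0, 0, 0, 0, 0]'

```text
time: 8.03
ee_pos: [0.5684, -0.2118, 0.1406]
eef_rot: [0.58, 0.406, -0.578, 0.405]
ft_force: [0.2, 1.0, 2.6]
width: 0.027
```

```bash
python3 -c "
from h import *
go([.5682,-.2114,.1416],np.radians(-20))"
```

```text
t 8.03 pos [ 0.5684 -0.2118  0.1406] jawyaw -20.07 F [0.18 1.03 2.61] w 0.027
turn [-0.001 -0.004 -0.001] shift [-0.039 -0.011 -0.012]
```

```bash
cat >> h.py <<'E'
C=np.array([.528,-.2318])
def orbit(n=12,step=5,z=.1416,end=None):
    s=read_state();d=s['ee_pos'][:2]-C;a=np.degrees(np.arctan2(d[1],d[0]))
    print('ang',a.round(1),'r',np.linalg.norm(d).round(4),'z',s['ee_pos'][2].round(4),'F',s['ft_force'].round(2),'t',s['time'],'j',s['joint_positions'].round(2))
    A=np.radians(a+step*np.arange(1,n+1))
    rows([[C[0]+.045*np.cos(b),C[1]+.045*np.sin(b),z] for b in A],np.radians(-20),f=0)
E
python3 -c "
from h import *
orbit()"
```

```text
ang 26.4 r 0.0451 z 0.1406 F [0.18 1.03 2.61] t 8.0333 j [-0.22  0.42  0.64  1.67 -0.27  1.14  0.14]
0, 0, 0, -0.04, -0.12, -0.10, 0,
0, 0, 0, 0, -0.13, -0.09, 0,
0, 0, 0, 0, -0.13, -0.08, 0,
0, 0, 0, 0, -0.14, -0.07, 0,
0, 0, 0, 0, -0.15, -0.06, 0,
0, 0, 0, 0, -0.15, -0.04, 0,
0, 0, 0, 0, -0.15, -0.03, 0,
0, 0, 0, 0, -0.16, -0.02, 0,
0, 0, 0, 0, -0.16, 0, 0,
0, 0, 0, 0, -0.16, 0.01, 0,
0, 0, 0, 0, -0.16, 0.02, 0,
0, 0, 0, 0, -0.15, 0.04, 0,
```

Call:
arm_command --targets '[0, 0, 0, -0.04, -0.12, -0.1, 0, 0, 0, 0, 0, -0.13, -0.09, 0, 0, 0, 0, 0, -0.13, -0.08, 0, 0, 0, 0, 0, -0.14, -0.07, 0, 0, 0, 0, 0, -0.15, -0.06, 0, 0, 0, 0, 0, -0.15, -0.04, 0]'

```text
time: 8.53
ee_pos: [0.5545, -0.196, 0.1445]
eef_rot: [0.582, 0.402, -0.577, 0.408]
ft_force: [1.9, -2.2, 2.3]
width: 0.0273
```

```bash
python3 -c "
from h import *
orbit()"
```

```text
ang 53.6 r 0.0446 z 0.1445 F [ 1.87 -2.17  2.33] t 8.5333 j [-0.27  0.37  0.65  1.72 -0.24  1.12  0.1 ]
0, 0, -0.01, 0.12, -0.15, -0.05, 0,
0, 0, 0, 0, -0.16, -0.02, 0,
0, 0, 0, 0, -0.16, -0.01, 0,
0, 0, 0, 0, -0.16, 0, 0,
0, 0, 0, 0, -0.16, 0.02, 0,
0, 0, 0, 0, -0.15, 0.03, 0,
0, 0, 0, 0, -0.15, 0.04, 0,
0, 0, 0, 0, -0.15, 0.06, 0,
0, 0, 0, 0, -0.14, 0.07, 0,
0, 0, 0, 0, -0.13, 0.08, 0,
0, 0, 0, 0, -0.13, 0.09, 0,
0, 0, 0, 0, -0.12, 0.10, 0,
```

Call:
arm_command --targets '[0, 0, -0.01, 0.1, -0.15, -0.05, 0, 0, 0, 0, 0.01, -0.16, -0.02, 0, 0, 0, 0, 0.01, -0.16, -0.01, 0, 0, 0, 0, 0.01, -0.16, 0, 0, 0, 0, 0, 0.01, -0.16, 0.02, 0, 0, 0, 0, 0.01, -0.15, 0.03, 0]'

```text
time: 9.03
ee_pos: [0.5316, -0.1847, 0.141]
eef_rot: [0.581, 0.405, -0.578, 0.406]
ft_force: [2.4, -1.1, 3.0]
width: 0.0272
```

```bash
python3 -c "
from h import *
orbit()"
```

```text
ang 85.6 r 0.0473 z 0.141 F [ 2.36 -1.14  2.97] t 9.0333 j [-0.3   0.31  0.65  1.79 -0.22  1.11  0.08]
0, 0, -0.01, -0.02, -0.12, 0.14, 0,
0, 0, 0, 0, -0.14, 0.06, 0,
0, 0, 0, 0, -0.14, 0.07, 0,
0, 0, 0, 0, -0.13, 0.09, 0,
0, 0, 0, 0, -0.12, 0.10, 0,
0, 0, 0, 0, -0.11, 0.11, 0,
0, 0, 0, 0, -0.10, 0.12, 0,
0, 0, 0, 0, -0.09, 0.13, 0,
0, 0, 0, 0, -0.08, 0.13, 0,
0, 0, 0, 0, -0.07, 0.14, 0,
0, 0, 0, 0, -0.06, 0.15, 0,
0, 0, 0, 0, -0.05, 0.15, 0,
```

Call:
arm_command --targets '[0, 0, -0.01, 0, -0.12, 0.15, 0, 0, 0, 0, 0, -0.14, 0.07, 0, 0, 0, 0, 0, -0.13, 0.09, 0, 0, 0, 0, 0, -0.12, 0.1, 0, 0, 0, 0, 0, -0.11, 0.11, 0, 0, 0, 0, 0, -0.1, 0.12, 0]'

```text
time: 9.53
ee_pos: [0.5072, -0.1919, 0.141]
eef_rot: [0.58, 0.409, -0.578, 0.403]
ft_force: [3.1, 2.0, 3.0]
width: 0.0278
```

```bash
python3 -c "
from h import *
orbit()"
```

```text
ang 117.5 r 0.045 z 0.141 F [3.15 1.98 2.99] t 9.5333 j [-0.29  0.27  0.67  1.83 -0.19  1.1   0.1 ]
0, -0.01, 0.01, -0.03, -0.10, 0.12, 0,
0, 0, 0, 0, -0.09, 0.13, 0,
0, 0, 0, 0, -0.08, 0.14, 0,
0, 0, 0, 0, -0.07, 0.14, 0,
0, 0, 0, 0, -0.05, 0.15, 0,
0, 0, 0, 0, -0.04, 0.15, 0,
0, 0, 0, 0, -0.03, 0.15, 0,
0, 0, 0, 0, -0.01, 0.16, 0,
0, 0, 0, 0, 0, 0.16, 0,
0, 0, 0, 0, 0.01, 0.16, 0,
0, 0, 0, 0, 0.03, 0.15, 0,
0, 0, 0, 0, 0.04, 0.15, 0,
```

Tracking is good (r 45.0 mm, z 0.141). I'll continue.

Call:
arm_command --targets '[0, -0.01, 0.01, -0.01, -0.09, 0.13, 0, 0, 0, 0, 0, -0.08, 0.14, 0, 0, 0, 0, 0, -0.07, 0.14, 0, 0, 0, 0, 0, -0.05, 0.15, 0, 0, 0, 0, 0, -0.04, 0.15, 0, 0, 0, 0, 0, -0.03, 0.15, 0]'

```text
time: 10.03
ee_pos: [0.4885, -0.2094, 0.1407]
eef_rot: [-0.579, -0.406, 0.579, -0.406]
ft_force: [1.7, 2.2, 2.9]
width: 0.0275
```

```bash
python3 -c "
from h import *
orbit()"
```

```text
ang 150.4 r 0.0454 z 0.1407 F [1.75 2.24 2.86] t 10.0333 j [-0.28  0.24  0.68  1.87 -0.17  1.09  0.12]
0, 0, 0, -0.04, 0, 0.16, 0,
0, 0, 0, 0, -0.01, 0.16, 0,
0, 0, 0, 0, 0.01, 0.16, 0,
0, 0, 0, 0, 0.02, 0.16, 0,
0, 0, 0, 0, 0.04, 0.15, 0,
0, 0, 0, 0, 0.05, 0.15, 0,
0, 0, 0, 0, 0.06, 0.14, 0,
0, 0, 0, 0, 0.07, 0.14, 0,
0, 0, 0, 0, 0.09, 0.13, 0,
0, 0, 0, 0, 0.10, 0.12, 0,
0, 0, 0, 0, 0.11, 0.11, 0,
0, 0, 0, 0, 0.12, 0.11, 0,
```

Call:
arm_command --targets '[0, 0, 0, -0.02, 0, 0.16, 0, 0, 0, 0, 0, 0.01, 0.16, 0, 0, 0, 0, 0, 0.02, 0.16, 0, 0, 0, 0, 0, 0.04, 0.15, 0, 0, 0, 0, 0, 0.05, 0.15, 0, 0, 0, 0, 0, 0.06, 0.14, 0]'

```text
time: 10.53
ee_pos: [0.4826, -0.2345, 0.1404]
eef_rot: [-0.578, -0.407, 0.58, -0.405]
ft_force: [0.0, 2.7, 2.1]
width: 0.0275
```

```bash
python3 -c "
from h import *
orbit()"
```

```text
ang -176.6 r 0.0455 z 0.1404 F [0.04 2.65 2.11] t 10.5333 j [-0.24  0.26  0.69  1.85 -0.19  1.1   0.18]
0, 0, 0.01, -0.05, 0.09, 0.13, 0,
0, 0, 0, 0, 0.08, 0.13, 0,
0, 0, 0, 0, 0.09, 0.13, 0,
0, 0, 0, 0, 0.10, 0.12, 0,
0, 0, 0, 0, 0.11, 0.11, 0,
0, 0, 0, 0, 0.12, 0.10, 0,
0, 0, 0, 0, 0.13, 0.09, 0,
0, 0, 0, 0, 0.14, 0.08, 0,
0, 0, 0, 0, 0.14, 0.06, 0,
0, 0, 0, 0, 0.15, 0.05, 0,
0, 0, 0, 0, 0.15, 0.04, 0,
0, 0, 0, 0, 0.16, 0.02, 0,
```

Call:
arm_command --targets '[0, 0, 0.01, -0.03, 0.1, 0.13, 0, 0, 0, 0, 0, 0.09, 0.13, 0, 0, 0, 0, 0, 0.1, 0.12, 0, 0, 0, 0, 0, 0.11, 0.11, 0, 0, 0, 0, 0, 0.12, 0.1, 0, 0, 0, 0, 0, 0.13, 0.09, 0]'

```text
time: 11.03
ee_pos: [0.4908, -0.2588, 0.1403]
eef_rot: [-0.579, -0.405, 0.58, -0.406]
ft_force: [-1.2, 2.3, 2.6]
width: 0.0272
```

```bash
python3 -c "
from h import *
orbit()"
```

```text
ang -144.1 r 0.0459 z 0.1403 F [-1.21  2.34  2.6 ] t 11.0333 j [-0.19  0.31  0.7   1.81 -0.22  1.1   0.23]
0, 0, 0, -0.05, 0.16, 0.05, 0,
0, 0, 0, 0, 0.14, 0.07, 0,
0, 0, 0, 0, 0.15, 0.06, 0,
0, 0, 0, 0, 0.15, 0.04, 0,
0, 0, 0, 0, 0.15, 0.03, 0,
0, 0, 0, 0, 0.16, 0.02, 0,
0, 0, 0, 0, 0.16, 0, 0,
0, 0, 0, 0, 0.16, -0.01, 0,
0, 0, 0, 0, 0.16, -0.02, 0,
0, 0, 0, 0, 0.15, -0.04, 0,
0, 0, 0, 0, 0.15, -0.05, 0,
0, 0, 0, 0, 0.14, -0.06, 0,
```

Call:
arm_command --targets '[0, 0, 0, -0.03, 0.16, 0.05, 0, 0, 0, 0, 0, 0.15, 0.05, 0, 0, 0, 0, 0, 0.15, 0.04, 0, 0, 0, 0, 0, 0.15, 0.03, 0, 0, 0, 0, 0, 0.16, 0.01, 0, 0, 0, 0, 0, 0.16, 0, 0]'

```text
time: 11.53
ee_pos: [0.5118, -0.2739, 0.1406]
eef_rot: [-0.578, -0.405, 0.581, -0.405]
ft_force: [-2.3, 1.1, 2.6]
width: 0.0274
```

```bash
python3 -c "
from h import *
orbit()"
```

```text
ang -111.1 r 0.0451 z 0.1406 F [-2.32  1.06  2.57] t 11.5333 j [-0.15  0.37  0.69  1.74 -0.25  1.13  0.26]
0, 0.01, 0, -0.04, 0.16, -0.01, 0,
0, 0, 0, 0, 0.16, -0.02, 0,
0, 0, 0, 0, 0.15, -0.03, 0,
0, 0, 0, 0, 0.15, -0.04, 0,
0, 0, 0, 0, 0.15, -0.06, 0,
0, 0, 0, 0, 0.14, -0.07, 0,
0, 0, 0, 0, 0.13, -0.08, 0,
0, 0, 0, 0, 0.13, -0.09, 0,
0, 0, 0, 0, 0.12, -0.10, 0,
0, 0, 0, 0, 0.11, -0.11, 0,
0, 0, 0, 0, 0.10, -0.12, 0,
0, 0, 0, 0, 0.09, -0.13, 0,
```

Call:
arm_command --targets '[0, 0.01, 0, -0.02, 0.16, -0.02, 0, 0, 0, 0, 0, 0.15, -0.03, 0, 0, 0, 0, 0, 0.15, -0.04, 0, 0, 0, 0, 0, 0.15, -0.06, 0, 0, 0, 0, 0, 0.14, -0.07, 0, 0, 0, 0, 0, 0.13, -0.08, 0]'

```text
time: 12.03
ee_pos: [0.5369, -0.2764, 0.141]
eef_rot: [0.58, 0.406, -0.58, 0.404]
ft_force: [-3.7, -0.3, 2.3]
width: 0.027
```

```bash
python3 -c "
from h import *
orbit()"
```

```text
ang -78.7 r 0.0455 z 0.141 F [-3.72 -0.34  2.31] t 12.0333 j [-0.13  0.42  0.68  1.67 -0.29  1.15  0.27]
0, 0, 0, -0.02, 0.12, -0.10, 0,
0, 0, 0, 0, 0.12, -0.10, 0,
0, 0, 0, 0, 0.11, -0.11, 0,
0, 0, 0, 0, 0.10, -0.12, 0,
0, 0, 0, 0, 0.09, -0.13, 0,
0, 0, 0, 0, 0.08, -0.13, 0,
0, 0, 0, 0, 0.07, -0.14, 0,
0, 0, 0, 0, 0.06, -0.15, 0,
0, 0, 0, 0, 0.04, -0.15, 0,
0, 0, 0, 0, 0.03, -0.15, 0,
0, 0, 0, 0, 0.02, -0.16, 0,
0, 0, 0, 0, 0, -0.16, 0,
```

Call:
arm_command --targets '[0, 0, 0, 0, 0.12, -0.1, 0, 0, 0, 0, 0, 0.11, -0.11, 0, 0, 0, 0, 0, 0.1, -0.12, 0, 0, 0, 0, 0, 0.09, -0.13, 0, 0, 0, 0, 0, 0.08, -0.13, 0, 0, 0, 0, 0, 0.07, -0.14, 0]'

```text
time: 12.53
ee_pos: [0.5591, -0.2647, 0.1415]
eef_rot: [-0.58, -0.405, 0.58, -0.405]
ft_force: [-1.9, -3.0, 2.2]
width: 0.0275
```

```bash
python3 -c "
from h import *
orbit()"
```

```text
ang -46.6 r 0.0452 z 0.1415 F [-1.94 -2.97  2.19] t 12.5333 j [-0.14  0.45  0.66  1.63 -0.3   1.16  0.24]
0, 0, 0, -0.01, 0.06, -0.15, 0,
0, 0, 0, 0, 0.05, -0.15, 0,
0, 0, 0, 0, 0.04, -0.15, 0,
0, 0, 0, 0, 0.02, -0.16, 0,
0, 0, 0, 0, 0.01, -0.16, 0,
0, 0, 0, 0, 0, -0.16, 0,
0, 0, 0, 0, -0.02, -0.16, 0,
0, 0, 0, 0, -0.03, -0.15, 0,
0, 0, 0, 0, -0.04, -0.15, 0,
0, 0, 0, 0, -0.06, -0.15, 0,
0, 0, 0, 0, -0.07, -0.14, 0,
0, 0, 0, 0, -0.08, -0.13, 0,
```

Call:
arm_command --targets '[0, 0, 0, 0.01, 0.06, -0.15, 0, 0, 0, 0, 0, 0.04, -0.15, 0, 0, 0, 0, 0, 0.02, -0.16, 0, 0, 0, 0, 0, 0.01, -0.16, 0, 0, 0, 0, 0, 0, -0.16, 0, 0, 0, 0, 0, -0.02, -0.16, 0]'

```text
time: 13.03
ee_pos: [0.5722, -0.2423, 0.1419]
eef_rot: [0.58, 0.403, -0.58, 0.406]
ft_force: [-0.7, -2.6, 2.5]
width: 0.0274
```

```bash
python3 -c "
from h import *
orbit()"
```

```text
ang -13.4 r 0.0454 z 0.1419 F [-0.66 -2.59  2.51] t 13.0333 j [-0.18  0.45  0.66  1.63 -0.3   1.16  0.2 ]
0, 0, 0, 0.01, -0.04, -0.15, 0,
0, 0, 0, 0, -0.04, -0.15, 0,
0, 0, 0, 0, -0.05, -0.15, 0,
0, 0, 0, 0, -0.06, -0.14, 0,
0, 0, 0, 0, -0.08, -0.14, 0,
0, 0, 0, 0, -0.09, -0.13, 0,
0, 0, 0, 0, -0.10, -0.12, 0,
0, 0, 0, 0, -0.11, -0.11, 0,
0, 0, 0, 0, -0.12, -0.10, 0,
0, 0, 0, 0, -0.13, -0.09, 0,
0, 0, 0, 0, -0.13, -0.08, 0,
0, 0, 0, 0, -0.14, -0.07, 0,
```

Call:
arm_command --targets '[0, 0, 0, 0.02, -0.04, -0.15, 0, 0, 0, 0, 0, -0.05, -0.15, 0, 0, 0, 0, 0, -0.06, -0.14, 0, 0, 0, 0, 0, -0.08, -0.14, 0, 0, 0, 0, 0, -0.09, -0.13, 0, 0, 0, 0, 0, -0.1, -0.12, 0, 0, 0, 0, 0, -0.11, -0.11, 0, 0, 0, 0, 0, -0.12, -0.1, 0]'

```text
time: 13.7
ee_pos: [0.5676, -0.2086, 0.1423]
eef_rot: [0.581, 0.403, -0.578, 0.407]
ft_force: [1.0, -2.9, 2.3]
width: 0.0274
```

```bash
python3 -c "
from h import *
orbit(1)
for n in('side',):
  im=cv2.cvtColor(camera(n),cv2.COLOR_RGB2BGR)
  x,y=(250,180)
  cv2.imwrite(f'pics/{n}5.png',cv2.resize(im[y:y+200,x:x+200],None,fx=3,fy=3,interpolation=cv2.INTER_CUBIC))
"
```

```text
ang 30.4 r 0.0459 z 0.1423 F [ 1.02 -2.9   2.29] t 13.7 j [-0.25  0.41  0.66  1.68 -0.27  1.14  0.14]
0, 0, -0.01, 0.03, -0.15, -0.07, 0,
```

View pics/side5.png

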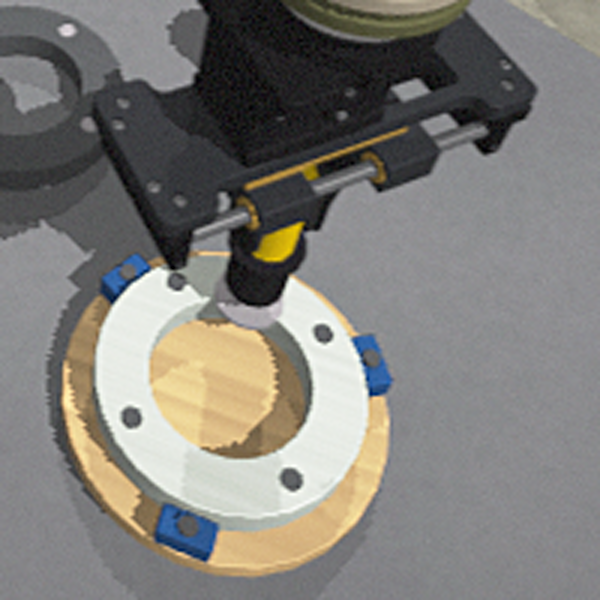

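Call:
arm_command --targets '[0, 0, 0, -0.2, 0, 0, 0, 0, 0, 0, -0.4, 0, 0, 0, 0, 0, 0, -0.6, 0, 0, 0, 0, 0, 0, -0.6, 0, 0, 0, 0, 0, 0, -0.4, 0, 0, 0, 0, 0, 0, -0.2, 0, 0, 0, 0, 0, 0, 0, 0, 0, 0]'

```text
time: 14.33
ee_pos: [0.5643, -0.2037, 0.2046]
eef_rot: [0.58, 0.407, -0.579, 0.404]
ft_force: [0.7, -0.8, -1.7]
width: 0.0272
```

```bash
python3 -c "
from h import *
go([.545,.253,.205],np.radians(-20))
for n in('side',):
  im=cv2.cvtColor(camera(n),cv2.COLOR_RGB2BGR)
  cv2.imwrite(f'pics/{n}6.png',im)
"
```

```text
t 14.33 pos [ 0.5643 -0.2037  0.2046] jawyaw -19.99 F [ 0.72 -0.82 -1.68] w 0.0272
turn [ 0.    -0.005  0.003] shift [  0.057  -6.973 -16.903]
```

View pics/side6.png

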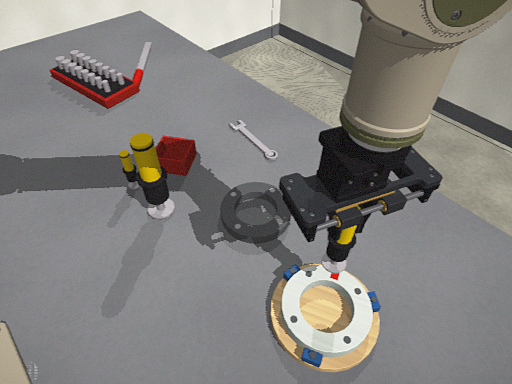

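Call:
arm_command --targets '[0, 0, 0, -0.03, -0.12, -0.28, 0, 0, 0, 0, -0.03, -0.24, -0.56, 0, 0, 0, 0, -0.03, -0.35, -0.85, 0, 0, 0, 0, -0.03, -0.35, -0.85, 0, 0, 0, 0, -0.03, -0.35, -0.85, 0, 0, 0, 0, -0.03, -0.35, -0.85, 0, 0, 0, 0, -0.03, -0.35, -0.85, 0, 0, 0, 0, -0.03, -0.35, -0.85, 0, 0, 0, 0, -0.03, -0.35, -0.85, 0, 0, 0, 0, -0.03, -0.35, -0.85, 0, 0, 0, 0, -0.03, -0.35, -0.85, 0, 0, 0, 0, -0.03, -0.35, -0.85, 0]'

```text
time: 15.38
ee_pos: [0.5458, 0.0604, 0.2045]
eef_rot: [-0.576, -0.408, 0.585, -0.399]
ft_force: [-0.3, -1.2, -1.9]
width: 0.0274
```

```bash
python3 -c "
from h import *
go([.545,.253,.205],np.radians(-20))"
```

```text
t 15.38 pos [0.5458 0.0604 0.2045] jawyaw -20.43 F [-0.34 -1.21 -1.87] w 0.0274
turn [-0.01   0.005  0.022] shift [-3.000e-03 -2.720e+00 -7.207e+00]
```

Call:
arm_command --targets '[0, 0, 0.01, -0.03, -0.33, -0.87, 0, 0, 0, 0.01, -0.03, -0.33, -0.87, 0, 0, 0, 0, -0.03, -0.33, -0.87, 0, 0, 0, 0, -0.03, -0.33, -0.87, 0, 0, 0, 0, -0.03, -0.33, -0.87, 0, 0, 0, 0, 0, -0.33, -0.87, 0, 0, 0, 0, 0, -0.3, -0.6, 0, 0, 0, 0, 0, -0.2, -0.2, 0, 0, 0, 0, 0, 0, 0, 0, 0, 0, 0, 0, 0, 0, 0]'

```text
time: 16.22
ee_pos: [0.5294, 0.2414, 0.1995]
eef_rot: [-0.572, -0.408, 0.584, -0.406]
ft_force: [1.2, -0.5, -0.6]
width: 0.0277
```

```bash
python3 -c "
from h import *
go([.545,.253,.18],np.radians(-20))"
```

```text
t 16.22 pos [0.5294 0.2414 0.1995] jawyaw -19.74 F [ 1.21 -0.45 -0.57] w 0.0277
turn [0.006 0.015 0.016] shift [ 0.766  0.439 -0.658]
```

Call:
arm_command --targets '[0, 0.01, 0.01, 0.1, 0.3, -0.5, 0, 0, 0, 0, 0, 0.1, -0.1, 0, 0, 0, 0, 0, 0, 0, 0, 0, 0, 0, 0, 0, 0, 0]'

```text
time: 16.55
ee_pos: [0.5443, 0.247, 0.1962]
eef_rot: [-0.576, -0.406, 0.582, -0.405]
ft_force: [-0.2, 0.9, -1.6]
width: 0.0274
```

```bash
python3 -c "
from h import *
go([.545,.253,.118],np.radians(-20))
for n in('side','top'):
  im=cv2.cvtColor(camera(n),cv2.COLOR_RGB2BGR)
  cv2.imwrite(f'pics/{n}7.png',cv2.resize(im[80:230,80:230],None,fx=4,fy=4,interpolation=cv2.INTER_CUBIC))"
```

```text
t 16.55 pos [0.5443 0.247  0.1962] jawyaw -20.04 F [-0.19  0.86 -1.62] w 0.0274
turn [-0.001  0.009  0.007] shift [ 3.128 -0.04  -0.258]
```

View pics/side7.png

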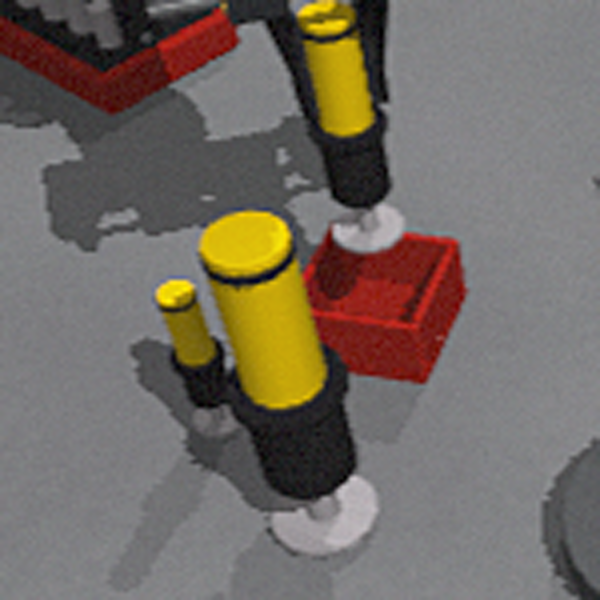

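View pics/top7.png

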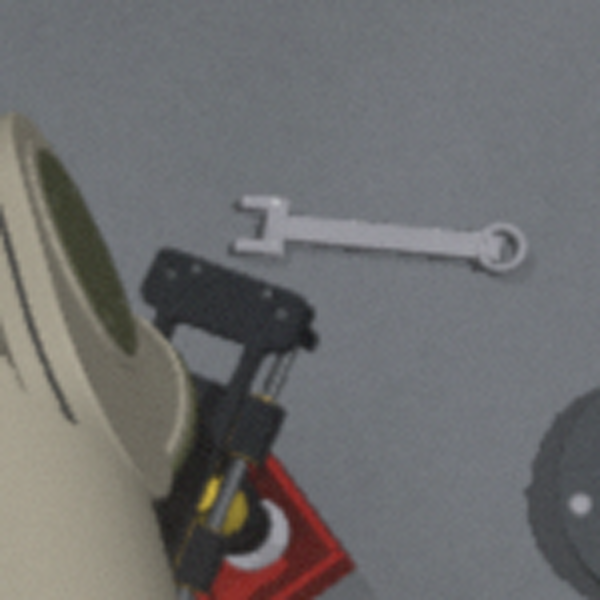

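Call:
arm_command --targets '[0, 0.01, 0.01, 0.2, -0.04, -0.2, 0, 0, 0, 0, 0.4, 0, 0, 0, 0, 0, 0, 0.5, 0, 0, 0, 0, 0, 0, 0.5, 0, 0, 0, 0, 0, 0, 0.3, 0, 0, 0, 0, 0, 0, 0, 0, 0, 0]'

```text
time: 17.15
ee_pos: [0.5445, 0.2514, 0.145]
eef_rot: [0.581, 0.405, -0.578, 0.405]
ft_force: [-0.8, 0.1, -1.8]
width: 0.0273
```

```bash
python3 -c "
from h import *
go([.545,.253,.118],np.radians(-20))"
```

```text
t 17.15 pos [0.5445 0.2514 0.145 ] jawyaw -20.11 F [-0.76  0.1  -1.76] w 0.0273
turn [-0.003 -0.004 -0.004] shift [ 1.082 -0.008 -0.064]
```

Call:
arm_command --targets '[0, 0, 0, 0.2, 0, -0.06, 0, 0, 0, 0, 0.3, 0, 0, 0, 0, 0, 0, 0.3, 0, 0, 0, 0, 0, 0, 0.1, 0, 0, 0, 0, 0, 0, 0, 0, 0, 0]'

```text
time: 17.57
ee_pos: [0.5452, 0.2532, 0.1205]
eef_rot: [0.581, 0.405, -0.578, 0.405]
ft_force: [-0.7, 0.1, -1.4]
width: 0.0271
```

```bash
python3 -c "
from h import *
go([.545,.253,.1176],np.radians(-20))"
```

```text
t 17.57 pos [0.5452 0.2532 0.1205] jawyaw -20.1 F [-0.67  0.1  -1.35] w 0.0271
turn [-0.002 -0.004 -0.005] shift [ 0.114 -0.005  0.01 ]
```

Call:
arm_command --targets '[0, 0, 0, 0.09, 0, 0, 0, 0, 0, 0, 0.02, 0, 0, 0, 0, 0, 0, 0, 0, 0, 0]'

```text
time: 17.82
ee_pos: [0.5455, 0.2533, 0.1178]
eef_rot: [0.582, 0.405, -0.578, 0.405]
ft_force: [-0.0, -0.3, -1.6]
width: 0.0275
```

```bash
python3 -c "
from h import *
go([.545,.253,.1176],np.radians(-20))"
```

```text
t 17.82 pos [0.5455 0.2533 0.1178] jawyaw -20.1 F [-0.01 -0.34 -1.6 ] w 0.0275
turn [-0.002 -0.005 -0.005] shift [ 0.008 -0.016  0.018]
```

Call:
arm_command --targets '[0, 0, 0, 0.05, 0, 0, 0, 0, 0, 0, 0, 0, 0, 0, 0, 0, 0, 0, 0, 0, 0]'

```text
time: 18.07
ee_pos: [0.5457, 0.2534, 0.1176]
eef_rot: [0.582, 0.405, -0.577, 0.405]
ft_force: [-1.0, -1.1, 1.4]
width: 0.0273
```

```bash
python3 -c "
from h import *
go([.545,.253,.1176],np.radians(-20))"
```

```text
t 18.07 pos [0.5457 0.2534 0.1176] jawyaw -20.1 F [-0.96 -1.09  1.36] w 0.0273
turn [-0.002 -0.006 -0.005] shift [-0.002 -0.022  0.025]
```

Call:
arm_command --targets '[0, 0, 0, 0, 0, 0, 0.4, 0, 0, 0, 0, 0, 0, 0.6, 0, 0, 0, 0, 0, 0, 1, 0, 0, 0, 0, 0, 0, 1, 0, 0, 0, 0, 0, 0, 1, 0, 0, 0, 0, 0, 0, 1, 0, 0, 0, 0, 0, 0, 1, 0, 0, 0, 0, 0, 0, 1]'

```text
time: 18.73
ee_pos: [0.5469, 0.2539, 0.1187]
eef_rot: [0.583, 0.405, -0.576, 0.405]
ft_force: [0.1, 0.3, 0.4]
width: 0.0726
```

```bash
python3 -c "
from h import *
go([.545,.253,.1176],np.radians(-20))
for n in('side',):
  im=cv2.cvtColor(camera(n),cv2.COLOR_RGB2BGR)
  cv2.imwrite(f'pics/{n}8.png',cv2.resize(im[60:210,80:230],None,fx=4,fy=4,interpolation=cv2.INTER_CUBIC))"
```

```text
t 18.73 pos [0.5469 0.2539 0.1187] jawyaw -20.11 F [0.09 0.34 0.45] w 0.0726
turn [-0.002 -0.009 -0.008] shift [ 0.044 -0.06   0.06 ]
```

View pics/side8.png

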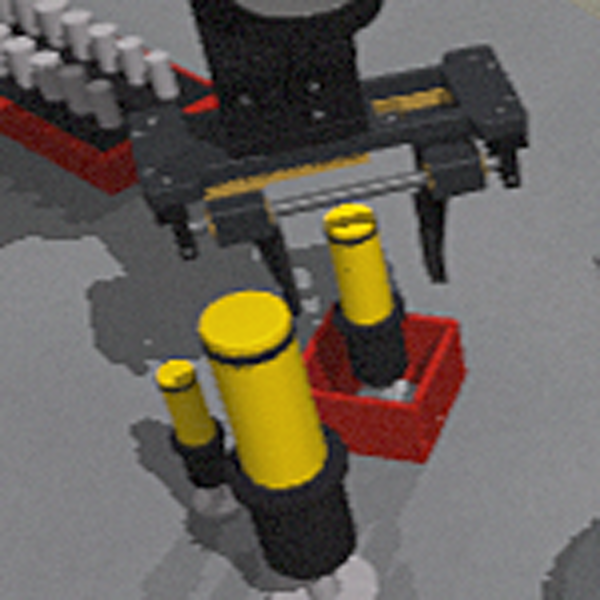

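Tool stands upright in the pot with the fingers clear. Retreating straight up.

Call:
arm_command --targets '[0, 0, 0, -0.2, 0, 0, 1, 0, 0, 0, -0.5, 0, 0, 1, 0, 0, 0, -0.7, 0, 0, 1, 0, 0, 0, -0.8, 0, 0, 1, 0, 0, 0, -0.8, 0, 0, 1, 0, 0, 0, -0.8, 0, 0, 1, 0, 0, 0, -0.6, 0, 0, 1, 0, 0, 0, -0.3, 0, 0, 1, 0, 0, 0, 0, 0, 0, 1, 0, 0, 0, 0, 0, 0, 1]'

```text
time: 19.62
ee_pos: [0.546, 0.2525, 0.2491]
eef_rot: [0.584, 0.404, -0.575, 0.405]
ft_force: [-0.7, 0.5, -0.3]
width: 0.0871
```

```bash
python3 -c "
from h import *
go([.545,.253,.1176],np.radians(-20))
for n in('side',):
  im=cv2.cvtColor(camera(n),cv2.COLOR_RGB2BGR)
  cv2.imwrite(f'pics/{n}9.png',im)"
```

```text
t 19.62 pos [0.546  0.2525 0.2491] jawyaw -20.19 F [-0.67  0.47 -0.28] w 0.0871
turn [-0.004 -0.012 -0.011] shift [ 5.26  -0.089  0.043]
```

View pics/side9.png

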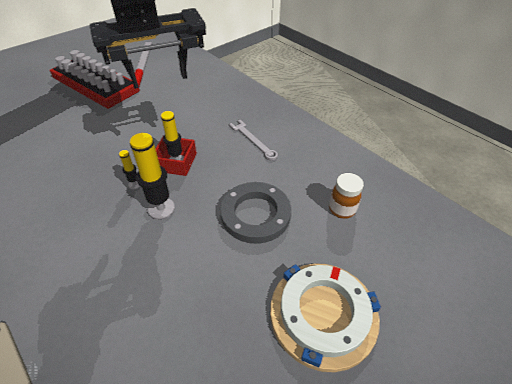

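```bash
python3 -c "
from bench import *
print(close_job())"
```

```text
the job is handed in; nothing more can be done
None
```

The job is done and handed in at about 19.6 s of robot time. I took the middle-sized tool from the red pot and set it down on the bore edge at the red mark. It went counter-clockwise from 26° round to 30° (about 3.5° past the mark), and then back upright in the pot.

**Lap checks:** readings came every 6–8 rows, and positions between them were not seen.
- **Blade centre:** mostly 44.6–45.9 mm from the bore centre, with one reading of 47.3 mm at about 86°.
- **Spring:** worked out from the tool height, it was pressed in about 10–11 mm, with one reading near 7 mm at about 54°.
- **Vertical force:** consistent with about 4–5 N on the blade.
- **Bore position:** the two cameras disagreed by about 3 mm on the bore centre, so I used the mean. The blade readings above carry that uncertainty.

**Last view (side camera only):** the tool stands upright in its pot, and the gripper is open and clear above it. The dark flange, jar and spanner look unmoved.

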